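# Kickstand down, wheel frame held upright

## Task

The wheel with its frame stub lies tipped back in the tipping cradle. First, while it still lies back, flip the folded kickstand all the way down, past its dead centre to its stop; then raise the frame until it stands upright and finish with the gripper still holding it there, because it would tip back if let go. Do not let it tip over to the kickstand side, and leave the tools lying around it where they are.

Things in the scene. Friction and masses are not known exactly. Their poses are not given: they have to be found in the camera images.
- cradle: Dark steel cradle plate screwed to the table, 130 x 270 x 10 mm, with a bracket at each end that carries the tipping axis. Origin: centre of its underside, on the table top. Its y axis is along the long side, parallel to the tipping axis; -x is the kickstand side (towards the robot, within 0.5 rad), +x the side to which the frame lies back. It cannot move.
- axis (a point): Middle of the tipping axis, 30 mm above the table over the cradle's origin; the axis runs along the cradle's y. Wheel, frame stub and trough tip about it as one.
- frame (a joint): Lean of the frame: 0 is upright, positive leans back to the cradle's +x (as turning about its +y), negative tips over to the kickstand side. It starts lying back at its stop, about 0.30; the other stop is -0.30. A heavy hub gear housing on the +x side makes it fall back when let go, also from upright; holding it at the tube takes 1 to 4 N.
- tube (a point): Grip point on the axis of the round top tube, 24 mm thick, along the cradle's y. Upright it is 258 mm above the table, over the tipping axis (228 mm from it), and 40 mm to the cradle's +y of its middle. From the point the tube runs 50 mm to +y, 90 mm to -y. Its only post (18 mm thick) is 66 mm to -y; the tyre's top is 44 mm below the tube's underside near the middle.
- pivot (a point): Centre of the kickstand's pivot on the -x side of the hub, 52 mm to -x of the frame's middle plane and 86 mm above the tipping axis (with the frame upright). The kickstand swings about the frame's x axis (parallel to the wheel's axle). The wheel is 172 mm in diameter and 46 mm thick.
- peg (a point): Point on the axis of the kickstand's foot peg, a 15 mm thick rubber-covered pin that stands out from the leg to the -x side, parallel to the axle; the leg is 86 mm long, the peg 60 mm from the pivot's axis. The point is 50 mm farther to -x than the pivot; the rubber runs 18 mm farther out and 12 mm farther in from it. Clear from above.
- kickstand (a joint): Swing of the kickstand: 0 folded (leg to the cradle's +y, 0.175 rad above the frame's horizontal), growing as the peg is pushed down; the leg points straight down at 1.75 and its stop is at 1.90. An over-centre spring holds it folded up to 0.85 (about 2 N down on the peg start it) and beyond that swings it on to the stop by itself.
- bolt: Hexagon bolt 24 x 27 x 70 mm standing on its head, bystander on the table. Origin: centre of its underside.
- spanner: Small double-ended spanner 131 mm long, bystander on the table. Origin: centre of its underside.
- tape_rule: Tape measure 66 x 85 x 37 mm, bystander on the table. Origin: centre of its underside.
- offcut: Wooden block 40 x 75 x 28 mm, bystander on the table. Origin: centre of its underside.
- v_block: Steel block with a V groove, 50 x 50 x 34 mm, bystander on the table. Origin: centre of its underside.
- v_block_2: Steel block with a V groove, 50 x 50 x 34 mm, a second one, bystander on the table. Origin: centre of its underside.

How it is judged:
By the outcome, as a careful person would: the job done as asked, in the order asked, and still so for the second after the job is handed in, while the arm keeps its last pose, push and grip.
It also fails if it takes over 53 s, if anything falls off the work surface, if the arm or the gripper's body presses on something with over 40 N, if the wrist force passes 120 N, or if a joint passes its speed limit or range.

## Robot

A 6-joint arm with a two-finger parallel gripper is mounted at the origin on a cart in front of the work surface, level with it; the furniture and walls round the work are solid. World frame = base frame: x ahead of the robot, y to its left, z up, the work surface at z = 0. Lengths are in m, angles in rad, forces in N, time in s.
With the tool pointing down it reaches from about 0.4 to 0.825 m from the base axis. Payload 7 kg.
Tool frame: the origin (TCP) lies midway between the tips of the shut fingers; the grasp point (between the pads) lies 19 mm behind it; z points along the fingers, y is the line along which they close (so a half turn about z gives the same grasp; the last joint's range is limited). The gripper opens to 88 mm and grips with 3 to 60 N. Pads are 19 mm wide; open, the fingers measure 130 mm over their backs; the gripper's body (78 mm by 193 mm) begins 47 mm behind the grasp point.
Start: joints at [-1.006, 0.359, 0.012, 0, -1.224, -0.288], TCP at [0.184, -0.649, 0.227] pointing down, gripper open.
Joint ranges: [-3.07, 3.07], [-1.43, 2.12], [-1.02, 1.25], [-3.03, 1.67], [-3.05, -0], [-3.03, 3.03]. Speed limits (rad/s): [2.39, 2.39, 3.01, 3.14, 3.14, 3.14].

## Interface

Orientations are given as [roll, pitch, yaw] about the fixed x, y, z axes, in that order (R = Rz(yaw) Ry(pitch) Rx(roll)).
In Python, from station import arm gives the robot as it stands.
- The arm moves only by the tool servo_tool, never from a script. Its argument "deltas" is a list of rows, each a list of 7 numbers: the closure, from -1 (fully open) to 1 (shut), then the shift along the tool's x, y, z in mm, then the turn, a rotation vector about the tool's x, y, z in degrees. In form: [[gripper, x, y, z, ax, ay, az], ...]. A call has 1 to 20 rows; each row shifts and turns the commanded pose from where the row before left it, along the tool's axes as they then stand; what a row does not reach is not made up. A row lasts 1/12 s, in which the tool goes at most 41.7 mm and 7.16 degrees, less where a joint would pass 70% of its speed; a pose out of reach is approached as far as the arm can. A call is refused whole if a number of a shift passes 41.7 or a number of a turn 7.16, either way. A call with a gripper value outside its range is refused whole. The fingers move at their own pace and stop on an object; "squeeze" is the grip in N (left out, the last holds). Time passes only in rows, so rows that do not move let the fingers close. It gives the time, the measured TCP pose, the force, the opening and the grip force at its end, in the units of the state.
- arm.get_state(): the state, without advancing time (a new reading comes with each control period).
- arm.grab_frame(name): name is "scene" or "top"; returns a dict with "color" (480x640x3 uint8, red, green, blue), "K" (3x3 intrinsics, pixels), "position" and "orientation" of the camera in the world. Camera axes: x right, y down, z forward; pixel columns grow to the right and rows downward; lengths in m; the calibration is good to about 2 mm. A picture is of the moment at which its call begins. There is no depth.
- arm.job_done(): hands the job in; it is judged then, once.
Trained networks look in a picture, given as the dict that the camera call returned (one of the last four; its "shot" number tells which), for a name from the list of things; names that differ only in an ending like _2 or _b are one class to them, and where a whole thing is asked for, a point or a joint stands for the part that bears it (a point fixed in the world has none). Each returns a list of dicts, best first, with "conf" (0 to 1); they miss things now and then, are a little off and sometimes report something else, mostly with a low value. They report only what shows in the picture. A call takes as long as a camera call.
- arm.recognise(query, picture): "at" ([x, y, z] in m, in the coordinates of the camera as it stood for that picture, good to about 4 mm: the middle of the surface that is visible of it).
The state is a dict: "t": time; "q": joint angles; "qd": joint speeds; "joint_efforts": joint torques, N m; "eef_pos": TCP position; "ee_rot": TCP orientation; "force": force on the tool from outside, world axes, zero at the start; "moment": the same for the moment, N m; "width": finger opening in m; "gripper_force": force on a finger pad.
Only numpy, scipy, OpenCV 4.12 (cv2) and the standard library are available. Lean on these libraries where they do the work, as an engineer would, in place of code of your own. Each camera call takes 0.05 s, during which the arm holds its last target. There are 200 camera calls.

## Working session

There is one attempt and no reset: what is moved stays moved. The work goes in short steps, Python scripts to look and compute and a tool call to move; the robot and the scene stay as the last step left them, time stands still between calls to the robot, and variables do not carry over. Pictures are saved under pics/ and viewed, at most 10 in all, crops included, and the job is handed in when it is done.

Besides the shell and the picture viewer there is one more tool, called after "Call:" by a JSON object that holds its "fn" and its "kwargs", one argument or row to a line. servo_tool: Moves the arm, as the interface text tells. Its arguments: {"type":"object","properties":{"deltas":{"type":"array","items":{"type":"array","items":{"type":"number"}}},"squeeze":{"type":"number"}},"required":["deltas"]}

```bash
mkdir -p pics; ls; cat > h.py <<'E'
from station import arm
import numpy as np, cv2
from scipy.spatial.transform import Rotation as R
def cam(p):
    o=np.array(p["orientation"],float)
    M=o if o.shape==(3,3) else (R.from_euler('xyz',o).as_matrix() if o.size==3 else R.from_quat(o).as_matrix())
    return M,np.array(p["position"])
def save(p,n): cv2.imwrite(n,p["color"][:,:,::-1])
def find(q,p,n=2):
    M,c=cam(p)
    return [(round(d["conf"],2),(M@np.array(d["at"])+c).round(4)) for d in arm.recognise(q,p)[:n]]
def proj(P,p):
    M,c=cam(p); v=np.array(p["K"])@(M.T@(np.array(P)-c)); return (v[:2]/v[2]).round(1)
E
python3 - <<'E'
from h import *
s=arm.get_state(); print(s["t"],s["eef_pos"],s["ee_rot"],s["width"])
for n in("scene","top"):
    p=arm.grab_frame(n); save(p,f"pics/{n}0.png"); print(n,p["position"],p["orientation"])
    for q in("cradle","frame","tube","pivot","peg","kickstand","bolt","spanner","tape_rule","offcut","v_block"): print(q,find(q,p))
print(arm.get_state()["t"])
E
```

```text
pics
0.0 [ 0.18430236 -0.64884429  0.22562434] [ 3.13993786e+00 -1.44445256e-04 -2.86490181e+00] 0.0877299839273119
scene [ 0.0894928  -0.63439494  0.61589442] [-2.10474284  0.00268218 -0.7551124 ]
cradle [(0.57, array([ 0.5503, -0.1315,  0.0744]))]
frame [(0.55, array([ 0.5629, -0.1274,  0.1308]))]
tube [(0.95, array([ 0.5598, -0.1291,  0.1345]))]
pivot [(0.86, array([ 0.5598, -0.1226,  0.1345]))]
peg [(0.86, array([ 0.5336, -0.0227,  0.1475]))]
kickstand [(0.72, array([ 0.5275, -0.0208,  0.1437])), (0.29, array([ 0.551 , -0.1298,  0.0724]))]
bolt [(0.61, array([ 0.4325, -0.1591,  0.0328])), (0.17, array([ 0.5605, -0.1247,  0.1329]))]
spanner [(0.6, array([ 0.4024, -0.0368,  0.0044]))]
tape_rule [(0.76, array([ 0.4584, -0.2733,  0.0351]))]
offcut [(0.96, array([ 0.5686, -0.3037,  0.0279])), (0.64, array([ 0.5636, -0.1271,  0.1355]))]
v_block [(0.94, array([0.4778, 0.0652, 0.0214])), (0.73, array([0.6074, 0.0809, 0.0294]))]
top [ 0.25966011 -0.01861074  0.92976706] [-2.7119062   0.00388465 -1.80329126]
cradle [(0.79, array([ 0.5567, -0.0913,  0.1008]))]
frame [(0.84, array([ 0.5765, -0.0907,  0.1471]))]
tube [(0.81, array([ 0.5696, -0.0907,  0.1479])), (0.67, array([ 0.5576, -0.0888,  0.1042]))]
pivot [(0.64, array([ 0.5745, -0.0909,  0.1459]))]
peg [(0.93, array([ 0.5365, -0.016 ,  0.1427]))]
kickstand [(0.82, array([ 0.5413, -0.023 ,  0.1416]))]
bolt [(0.43, array([ 0.4327, -0.1553,  0.0344]))]
spanner [(0.76, array([ 0.4102, -0.0228,  0.0089]))]
tape_rule [(0.86, array([ 0.465 , -0.26  ,  0.0386])), (0.58, array([ 0.4318, -0.1565,  0.0344]))]
offcut [(0.84, array([ 0.5737, -0.2874,  0.027 ]))]
v_block [(0.94, array([0.4822, 0.0781, 0.0288])), (0.83, array([0.6192, 0.0853, 0.0304]))]
1.2
```

View pics/scene0.png

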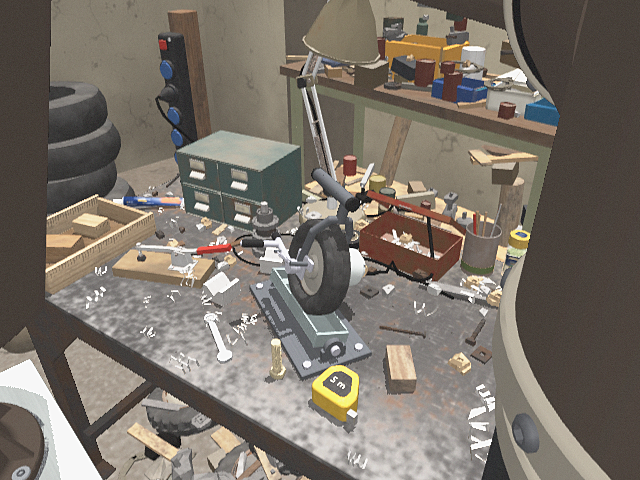

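View pics/top0.png

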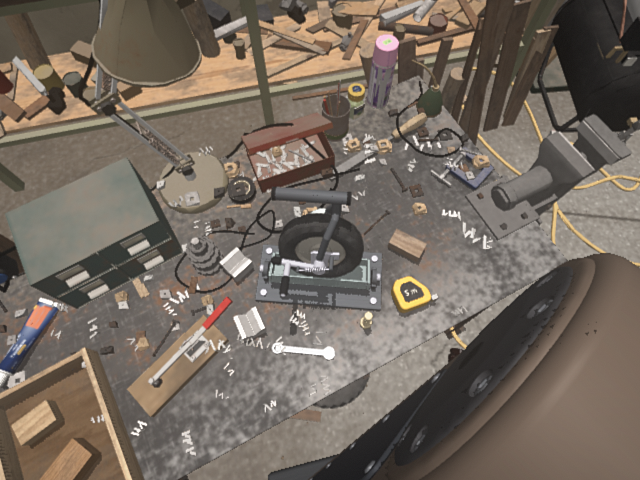

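The scene view shows the wheel at about (320,265), the tube at (335,190) and the peg at about (255,243). In the top view the tube is at (310,197), the peg at (285,285), and the plate corners at roughly (263,249), (381,258), (381,306) and (257,302). I'll zoom in to get the cradle pose.

```bash
python3 - <<'E'
import cv2,numpy as np
a=cv2.imread("pics/scene0.png")[150:390,230:390]; b=cv2.imread("pics/top0.png")[180:320,245:395]
a=cv2.resize(a,None,fx=2.5,fy=2.5,interpolation=cv2.INTER_CUBIC); b=cv2.resize(b,None,fx=2.6667,fy=2.6667,interpolation=cv2.INTER_CUBIC)
c=np.zeros((600,800,3),np.uint8); c[:600,:400]=a; c[:b.shape[0],400:400+b.shape[1]]=b[:,:400]
cv2.imwrite("pics/zoom.png",c)
E
```

```text
(no output)
```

View pics/zoom.png

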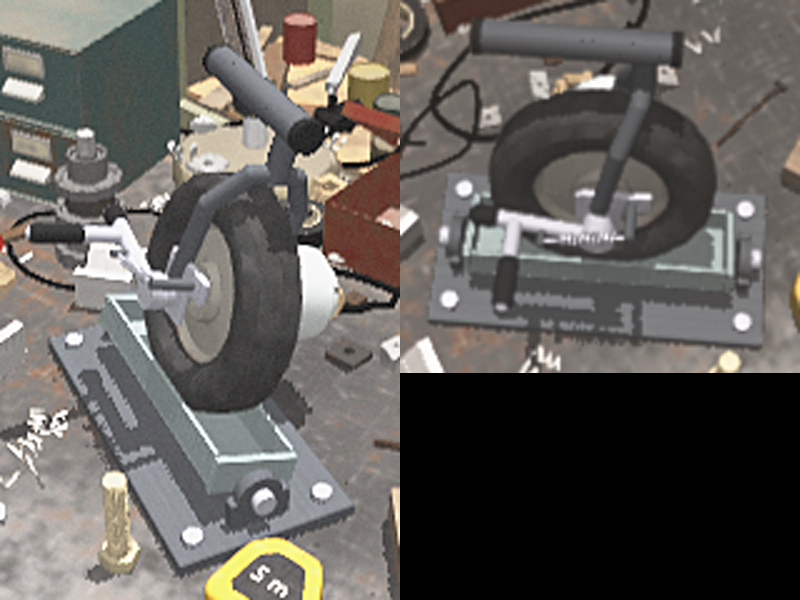

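```bash
cat >> h.py <<'E'
def Ry(a): return R.from_euler('y',a).as_matrix()
def wpt(par,P,lean=None):   # P in frame coords rel. axis (upright); None lean -> par[3]
    x,y,w,l=par; l=l if lean is None else lean
    return R.from_euler('z',w).as_matrix()@(Ry(l)@np.array(P)+[0,0,.03])+[x,y,0]
TUBE=[0,.04,.228]
def peg(k,x=-.102): return [x,.06*np.cos(.175-k),.086+.06*np.sin(.175-k)]
E
python3 - <<'E'
from h import *
from scipy.optimize import least_squares
ps=arm.grab_frame("scene"); pt=arm.grab_frame("top")
C=lambda par,a,b,z: R.from_euler('z',par[2]).as_matrix()@[a,b,z]+[par[0],par[1],0]
obs=[(pt,lambda q:C(q,.065,-.135,.01),(381.1,252.4)),(pt,lambda q:C(q,-.065,-.135,.01),(381.1,307)),(pt,lambda q:C(q,-.065,.135,.01),(255.5,299.5)),(pt,lambda q:C(q,.065,.135,.01),(263.4,244.9)),
(pt,lambda q:wpt(q,[0,.09,.228]),(272.4,193.5)),(pt,lambda q:wpt(q,[0,-.05,.228]),(350.4,198.8)),
(pt,lambda q:wpt(q,peg(0)),(286,287)),
(ps,lambda q:C(q,-.065,.135,.01),(250,285)),(ps,lambda q:C(q,-.065,-.135,.01),(302,375.5)),(ps,lambda q:C(q,.065,-.135,.01),(371.2,350.5)),
(ps,lambda q:wpt(q,[0,.09,.228]),(315,173)),(ps,lambda q:wpt(q,[0,-.05,.228]),(353,204)),(ps,lambda q:wpt(q,peg(0)),(252,243))]
f=lambda q:np.concatenate([proj(o(q),p)-np.array(u) for p,o,u in obs])
r=least_squares(f,[.57,-.1,-.1,.3],x_scale=[.01,.01,.05,.05],diff_step=1e-3,loss='soft_l1')
print(r.x.round(4)); print(f(r.x).reshape(-1,2).round(1))
q=r.x
# allow tube extents check
for n,P in(("tube",TUBE),("tube+",[0,.09,.228]),("tube-",[0,-.05,.228]),("peg",peg(0)),("pivot",[-.052,0,.086])): print(n,wpt(q,P).round(4))
E
```

```text
[ 0.5582 -0.0871 -0.3162  0.2801]
[[ 1.2 -0.3]
 [-0.3  2. ]
 [-0.7 -0.7]
 [-0.3 -1.9]
 [-0.5  0.5]
 [ 0.6  0.9]
 [-1.4 -2.1]
 [-0.8 -0.7]
 [-0.5  0.3]
 [ 0.9  0.5]
 [-0.2 -0.5]
 [-1.7  1.1]
 [ 0.9  0.9]]
tube [ 0.6306 -0.0687  0.2491]
tube+ [ 0.6461 -0.0212  0.2491]
tube- [ 0.6026 -0.1542  0.2491]
peg [ 0.5088 -0.0088  0.1509]
pivot [ 0.5333 -0.079   0.127 ]
```

Call:
{"fn": "servo_tool", "kwargs": {
  "deltas": [
    [1, -24, 26, -4, 0, 0, 0],
    [1, -24, 26, -4, 0, 0, 0],
    [1, -24, 26, -4, 0, 0, 0],
    [1, -24, 26, -4, 0, 0, 0],
    [1, -24, 26, -4, 0, 0, 0],
    [1, -24, 26, -4, 0, 0, 0],
    [1, -24, 26, -4, 0, 0, 0],
    [1, -24, 26, -4, 0, 0, 0],
    [1, -24, 26, -4, 0, 0, 0],
    [1, -24, 26, -4, 0, 0, 0],
    [1, -24, 26, -4, 0, 0, 0],
    [1, -24, 26, -4, 0, 0, 0],
    [1, -24, 26, -4, 0, 0, 0],
    [1, -24, 26, -4, 0, 0, 0],
    [1, -24, 26, -4, 0, 0, 0],
    [1, -24, 26, -4, 0, 0, 0],
    [1, -24, 26, -4, 0, 0, 0],
    [1, -24, 26, -4, 0, 0, 0],
    [1, -20, 22, 0, 0, 0, 0],
    [1, 0, 0, 0, 0, 0, 0]
  ],
  "squeeze": 20
}}

```text
t: 2.97
eef_pos: [0.4874, -0.0507, 0.2986]
ee_rot: [3.141, 0.001, -2.862]
force: [-0.3, 0.1, -0.3]
width: 0.0001
gripper_force: 0.0
```

Call:
{"fn": "servo_tool", "kwargs": {
  "deltas": [
    [1, 0, 0, 0, 0, 0, 6.8],
    [1, 0, 0, 0, 0, 0, 6.8],
    [1, 0, 0, 0, 0, 0, 6.8],
    [1, 0, 0, 0, 0, 0, 6.8],
    [1, 0, 0, 0, 0, 0, 6.8],
    [1, 0, 0, 0, 0, 0, 0],
    [1, 0, 0, 0, 0, 0, 0]
  ]
}}

```text
t: 3.55
eef_pos: [0.4852, -0.0546, 0.2987]
ee_rot: [3.141, 0.0, 2.829]
force: [-0.7, -0.6, 0.6]
width: 0.0007
gripper_force: 0.0
```

Call:
{"fn": "servo_tool", "kwargs": {
  "deltas": [
    [1, -1, 21, 0, 0, 0, 0],
    [1, -1, 21, 0, 0, 0, 0],
    [1, 0, 0, 29, 0, 0, 0],
    [1, 0, 0, 30, 0, 0, 0],
    [1, 0, 0, 30, 0, 0, 0],
    [1, 0, 0, 28, 0, 0, 0],
    [1, 0, 0, 0, 0, 0, 0],
    [1, 0, 0, 0, 0, 0, 0]
  ]
}}

```text
t: 4.22
eef_pos: [0.4997, -0.0156, 0.1812]
ee_rot: [-3.139, -0.002, 2.828]
force: [0.8, 0.9, 1.3]
width: 0.0004
gripper_force: 0.0
```

```bash
python3 - <<'E'
from h import *
p=arm.grab_frame("scene");t=arm.grab_frame("top")
a=p["color"][130:290,200:400,::-1]; b=t["color"][160:320,225:425,::-1]
save({"color":cv2.resize(np.hstack([a,b]),None,fx=2,fy=2,interpolation=cv2.INTER_CUBIC)[:,:,::-1]},"pics/hover.png")
s=arm.get_state();print(s["t"],s["eef_pos"],s["force"])
for c in (p,t): print(proj(s["eef_pos"],c), find("peg",c,1))
E
```

```text
4.3167 [ 0.50151925 -0.0150354   0.18343912] [ 0.48832667 -0.25378352  0.52548913]
[250.2 230.7] []
[287.5 282.5] []
```

View pics/hover.png

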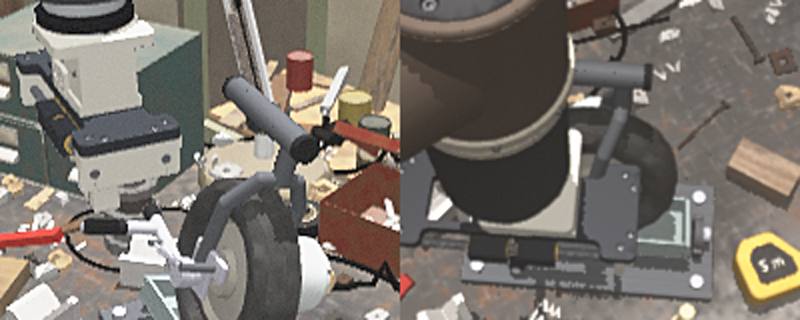

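The gripper hovers just above the peg, which is at crop (105,227). Now I push down.

Call:
{"fn": "servo_tool", "kwargs": {
  "deltas": [
    [1, 0, 0, 14, 0, 0, 0],
    [1, 0, 0, 8, 0, 0, 0],
    [1, 0, 0, 8, 0, 0, 0],
    [1, 0, 0, 8, 0, 0, 0],
    [1, 0, 0, 8, 0, 0, 0]
  ]
}}

```text
t: 4.83
eef_pos: [0.5003, -0.0152, 0.1353]
ee_rot: [-3.141, 0.0, 2.825]
force: [-1.3, -0.9, 2.7]
width: 0.0004
gripper_force: 1.3
```

Call:
{"fn": "servo_tool", "kwargs": {
  "deltas": [
    [1, 0, 0, 8, 0, 0, 0],
    [1, 0, -1, 8, 0, 0, 0],
    [1, 0, -1, 8, 0, 0, 0],
    [1, 0, -1, 7, 0, 0, 0],
    [1, 0, 0, 0, 0, 0, 0],
    [1, 0, 0, 0, 0, 0, 0],
    [1, 0, 0, 0, 0, 0, 0],
    [1, 0, 0, 0, 0, 0, 0]
  ]
}}

```text
t: 5.5
eef_pos: [0.4998, -0.0178, 0.1049]
ee_rot: [3.141, 0.001, 2.825]
force: [0.5, 0.5, -0.3]
width: 0.0006
gripper_force: 0.0
```

```bash
python3 - <<'E'
from h import *
p=arm.grab_frame("scene")
save({"color":cv2.resize(p["color"][130:330,200:400],None,fx=3,fy=3,interpolation=cv2.INTER_CUBIC)},"pics/push.png")
s=arm.get_state();print(s["t"],s["eef_pos"],s["force"]); print(find("peg",p),find("kickstand",p))
q=(.5582,-.0871,-.3162,.28)
for k in(0,.85,1,1.9): print(k,wpt(q,peg(k)).round(3),(proj(wpt(q,peg(k)),p)-[200,130])*3)
E
```

```text
5.55 [ 0.49973575 -0.01785159  0.10498789] [0.45370629 0.9280386  0.78582316]
[(0.95, array([ 0.5075, -0.0825,  0.089 ]))] [(0.8, array([ 0.505 , -0.0806,  0.0851])), (0.36, array([ 0.5473, -0.1293,  0.0803]))]
0 [ 0.509 -0.009  0.151] [158.7 342. ]
0.85 [ 0.492 -0.016  0.105] [149.4 423. ]
1 [ 0.489 -0.022  0.098] [150.6 438. ]
1.9 [ 0.469 -0.068  0.084] [172.8 507.3]
```

View pics/push.png

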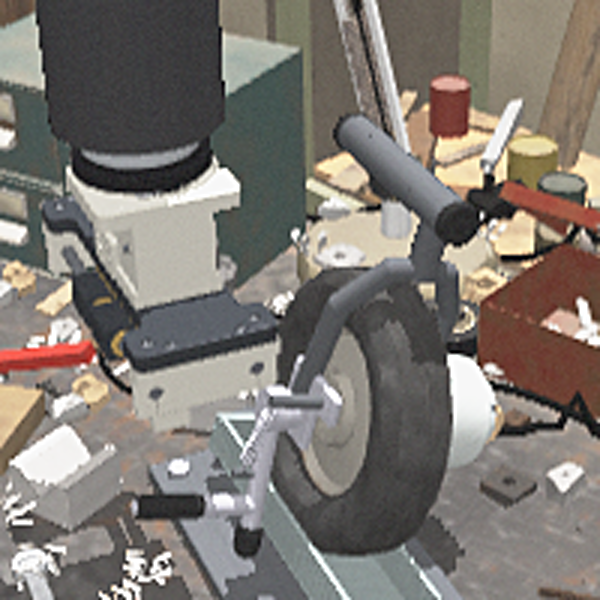

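The kickstand leg is straight down: the peg at crop (170,507) matches the 1.9 prediction. Now I retract and compute the tube grasp, checking lamp clearance by triangulation.

Call:
{"fn": "servo_tool", "kwargs": {
  "deltas": [
    [1, 0, 0, -35, 0, 0, 0],
    [1, 0, 0, -40, 0, 0, 0],
    [1, 0, 0, -40, 0, 0, 0],
    [1, 0, 0, -40, 0, 0, 0],
    [1, 0, 0, -40, 0, 0, 0],
    [1, 0, 0, -40, 0, 0, 0],
    [1, 0, 0, 0, 0, 0, 0],
    [1, 0, 0, 0, 0, 0, 0]
  ]
}}

```text
t: 6.32
eef_pos: [0.5003, -0.0177, 0.3425]
ee_rot: [3.138, 0.005, 2.825]
force: [-0.7, -0.1, -1.4]
width: 0.0003
gripper_force: 0.0
```

```bash
python3 - <<'E'
from h import *
ps=arm.grab_frame("scene");pt=arm.grab_frame("top")
def P(p):
    M,c=cam(p); return np.array(p["K"])@np.hstack([M.T,(-M.T@c)[:,None]])
for n,a,b in(("shade",(340,30),(148,40)),("elbow",(304,80),(105,102)),("poletop",(355,0),(120,-20)),("base",(318,175),(190,162)),("red cyl check",(350,165),(240,190))):
    X=cv2.triangulatePoints(P(ps),P(pt),np.array(a,float),np.array(b,float)); X=X[:3,0]/X[3]; print(n,X.round(3),proj(X,ps),proj(X,pt))
q=(.5582,-.0871,-.3162,.28)
for l in(.28,.14,0): print(l,wpt(q,TUBE,l).round(4))
s=arm.get_state();print(s["eef_pos"],s["ee_rot"],s["q"]); print(find("tube",ps),find("peg",ps))
E
```

```text
shade [0.832 0.108 0.455] [338.9  30.8] [148.8  37.8]
elbow [0.839 0.224 0.337] [304.  80.] [105. 102.]
poletop [0.897 0.127 0.504] [ 3.552e+02 -2.000e-01] [119.8 -19.6]
base [0.808 0.136 0.148] [321.1 173.2] [188.8 166.9]
red cyl check [0.733 0.014 0.212] [335.2 172. ] [247.3 168.5]
0.28 [ 0.6305 -0.0687  0.2491]
0.14 [ 0.6009 -0.059   0.2558]
0 [ 0.5706 -0.0491  0.258 ]
[ 0.49889417 -0.01791398  0.33912674] [ 3.14130451e+00 -5.58117783e-04  2.82488081e+00] [ 3.57981552e-01  8.33804302e-03 -1.71888421e-01 -5.83058303e-04
 -1.39082574e+00 -2.24538536e+00]
[(0.79, array([ 0.5598, -0.1253,  0.1232])), (0.42, array([ 0.5547, -0.1301,  0.0759]))] [(0.9, array([ 0.5037, -0.0844,  0.0905])), (0.23, array([0.6137, 0.0794, 0.0287]))]
```

Call:
{"fn": "servo_tool", "kwargs": {
  "deltas": [
    [-1, 0, 0, 0, 0, 0, -6.9],
    [-1, 0, 0, 0, 0, 0, -6.9],
    [-1, 0, 0, 0, 0, 0, -6.9],
    [-1, 0, 0, 0, 0, 0, -6.9],
    [-1, 0, 0, 0, 0, 0, -6.9],
    [-1, 0, 0, 0, 0, 0, -6.9],
    [-1, 0, 0, 0, 0, 0, -6.9],
    [-1, 0, 0, 0, 0, 0, -6.9],
    [-1, 0, 0, 0, 0, 0, -6.9],
    [-1, 0, 0, 0, 0, 0, -6.9],
    [-1, 0, 0, 0, 0, 0, -7],
    [-1, 0, 0, 0, 0, 0, -7],
    [-1, 0, 0, 0, 0, 0, -7],
    [-1, 2, -35, 0, 0, 0, 0],
    [-1, 2, -35, 0, 0, 0, 0],
    [-1, 2, -35, 0, 0, 0, 0],
    [-1, 2, -35, 0, 0, 0, 0],
    [-1, 0, 0, 0, 0, 0, 0],
    [-1, 0, 0, 0, 0, 0, 0]
  ]
}}

```text
t: 8.1
eef_pos: [0.6306, -0.0699, 0.3358]
ee_rot: [3.136, -0.003, -1.889]
force: [-0.2, 0.4, -0.4]
width: 0.0878
gripper_force: 0.0
```

Call:
{"fn": "servo_tool", "kwargs": {
  "deltas": [
    [-1, 0, 0, 20, 0, 0, 0],
    [-1, 0, 0, 20, 0, 0, 0],
    [-1, 0, 0, 0, 0, 0, 0],
    [-1, 0, 0, 0, 0, 0, 0]
  ]
}}

```text
t: 8.43
eef_pos: [0.6287, -0.0691, 0.2989]
ee_rot: [3.139, -0.001, -1.887]
force: [-0.1, -1.1, 0.9]
width: 0.0877
gripper_force: 0.0
```

```bash
python3 - <<'E'
from h import *
p=arm.grab_frame("scene")
save({"color":cv2.resize(p["color"][90:290,200:400],None,fx=3,fy=3,interpolation=cv2.INTER_CUBIC)},"pics/pre.png")
s=arm.get_state();print(s["t"],s["eef_pos"],s["ee_rot"],s["width"]);print((proj(s["eef_pos"],p)-[200,90])*3)
E
```

```text
8.4833 [ 0.62950947 -0.06912509  0.30035538] [-3.14138382e+00 -5.48002709e-04 -1.88681790e+00] 0.08782993413292069
[379.5 196.5]
```

View pics/pre.png

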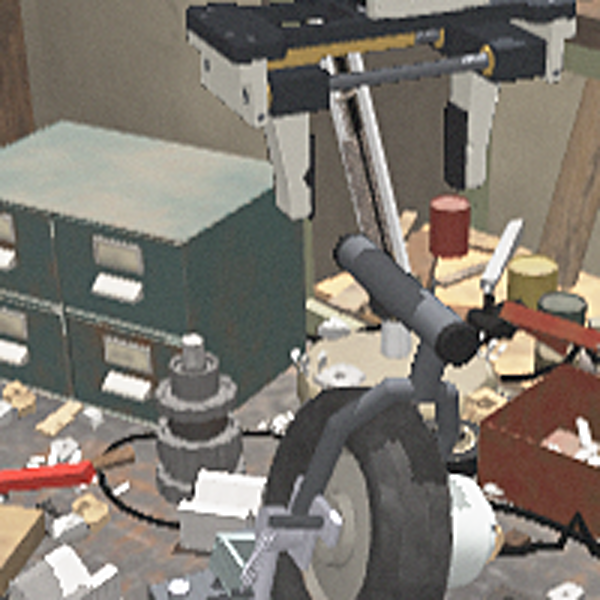

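The fingers, with tips at crop (300,215) and (465,185), straddle the tube at (385,285). I descend and grip.

Call:
{"fn": "servo_tool", "kwargs": {
  "deltas": [
    [-1, 0, 0, 25, 0, 0, 0],
    [-1, 0, 0, 25, 0, 0, 0],
    [-1, 0, 0, 20, 0, 0, 0],
    [-1, 0, 0, 0, 0, 0, 0],
    [-1, 0, 0, 0, 0, 0, 0]
  ]
}}

```text
t: 8.9
eef_pos: [0.63, -0.0692, 0.2306]
ee_rot: [-3.141, -0.001, -1.887]
force: [-0.2, 0.3, 1.8]
width: 0.0874
gripper_force: 0.0
```

Call:
{"fn": "servo_tool", "kwargs": {
  "deltas": [
    [1, 0, 0, 0, 0, 0, 0],
    [1, 0, 0, 0, 0, 0, 0],
    [1, 0, 0, 0, 0, 0, 0],
    [1, 0, 0, 0, 0, 0, 0],
    [1, 0, 0, 0, 0, 0, 0],
    [1, 0, 0, 0, 0, 0, 0],
    [1, 0, 0, 0, 0, 0, 0],
    [1, 0, 0, 0, 0, 0, 0]
  ],
  "squeeze": 25
}}

```text
t: 9.57
eef_pos: [0.6299, -0.0692, 0.2296]
ee_rot: [3.142, 0.0, -1.887]
force: [-0.2, 1.1, 0.2]
width: 0.04
gripper_force: 0.0
```

Call:
{"fn": "servo_tool", "kwargs": {
  "deltas": [
    [1, 0, 0, 0, 0, 0, 0],
    [1, 0, 0, 0, 0, 0, 0],
    [1, 0, 0, 0, 0, 0, 0],
    [1, 0, 0, 0, 0, 0, 0],
    [1, 0, 0, 0, 0, 0, 0],
    [1, 0, 0, 0, 0, 0, 0]
  ]
}}

```text
t: 10.07
eef_pos: [0.6305, -0.0694, 0.23]
ee_rot: [-3.14, 0.0, -1.887]
force: [3.1, -1.3, 1.4]
width: 0.0234
gripper_force: 25.0
```

```bash
python3 - <<'E'
from h import *
s=arm.get_state(); print(s["t"],s["eef_pos"],s["ee_rot"],s["width"],s["gripper_force"],s["force"],s["moment"])
# tube centre from grip: grasp point 19mm behind TCP; lean from x offset
Rt=R.from_euler('xyz',s["ee_rot"]).as_matrix(); g=np.array(s["eef_pos"])-.019*Rt[:,2]
w=-.3162; c=R.from_euler('z',-w).as_matrix()@(g-[.5582,-.0871,.03]); print("cradle frame",c,"lean",np.arcsin(c[0]/.228),np.arctan2(c[0],c[2]),np.hypot(c[0],c[2]))
# rigid plan: rotate lean->0 about axis, in n rows
l=np.arcsin(c[0]/.228); n=16
tcp=c-[0,0,.019]
for i in(0,8,15):
    a=-l/n*i; b=-l/n*(i+1)
    d=Ry(b)@tcp-Ry(a)@tcp; d=Ry(a).T@d   # in rotated tool frame: tool x=-y, y=-x, z=-z
    print(-d[1]*1000,-d[0]*1000,-d[2]*1000,np.degrees(l/n))
E
```

```text
10.0667 [ 0.63047338 -0.06935746  0.22995291] [-3.14033521e+00  1.61835860e-04 -1.88741229e+00] 0.023424936719723243 24.99815583229065 [ 3.05550823 -1.32892474  1.36634354] [-0.6783177  -1.0722551   0.00145382]
cradle frame [0.06314929 0.03933379 0.21895289] lean 0.2806398839179619 0.2807947120170275 0.22787760136933297
-0.0 3.5167061741972274 -1.0768241381623744 1.0049675569712853
-6.9388939039072276e-15 3.5167061741972314 -1.076824138162369 1.0049675569712853
-0.0 3.516706174197246 -1.0768241381623274 1.0049675569712853
```

Call:
{"fn": "servo_tool", "kwargs": {
  "deltas": [
    [1, 0, 3.5, -1.1, 1, 0, 0],
    [1, 0, 3.5, -1.1, 1, 0, 0],
    [1, 0, 3.5, -1.1, 1, 0, 0],
    [1, 0, 3.5, -1.1, 1, 0, 0],
    [1, 0, 0, 0, 0, 0, 0]
  ]
}}

```text
t: 10.48
eef_pos: [0.6156, -0.0645, 0.2344]
ee_rot: [-3.07, 0.001, -1.887]
force: [2.7, -1.7, 0.5]
width: 0.0233
gripper_force: 25.0
```

Call:
{"fn": "servo_tool", "kwargs": {
  "deltas": [
    [1, 0, 3.5, -1.1, 1, 0, 0],
    [1, 0, 3.5, -1.1, 1, 0, 0],
    [1, 0, 3.5, -1.1, 1, 0, 0],
    [1, 0, 3.5, -1.1, 1, 0, 0],
    [1, 0, 3.5, -1.1, 1, 0, 0],
    [1, 0, 3.5, -1.1, 1, 0, 0],
    [1, 0, 3.5, -1.1, 1, 0, 0],
    [1, 0, 3.5, -1.1, 1, 0, 0],
    [1, 0, 0, 0, 0, 0, 0],
    [1, 0, 0, 0, 0, 0, 0]
  ]
}}

```text
t: 11.32
eef_pos: [0.5889, -0.0558, 0.2393]
ee_rot: [-2.932, -0.0, -1.887]
force: [1.7, -2.5, 4.2]
width: 0.0235
gripper_force: 25.0
```

Call:
{"fn": "servo_tool", "kwargs": {
  "deltas": [
    [1, 0, 3.5, -1.1, 1, 0, 0],
    [1, 0, 3.5, -1.1, 1, 0, 0],
    [1, 0, 3.5, -1.1, 1, 0, 0],
    [1, 0, 3.5, -1.1, 1, 0, 0],
    [1, 0, 0, 0, 0, 0, 0],
    [1, 0, 0, 0, 0, 0, 0],
    [1, 0, 0, 0, 0, 0, 0]
  ]
}}

```text
t: 11.9
eef_pos: [0.5755, -0.0515, 0.2403]
ee_rot: [-2.862, -0.0, -1.887]
force: [0.6, -2.5, 4.9]
width: 0.0232
gripper_force: 25.0
```

```bash
python3 - <<'E'
from h import *
p=arm.grab_frame("scene");t=arm.grab_frame("top")
a=cv2.resize(p["color"][150:390,230:390],None,fx=2.5,fy=2.5,interpolation=cv2.INTER_CUBIC)
b=cv2.resize(t["color"][180:320,245:395],None,fx=2.6667,fy=2.6667,interpolation=cv2.INTER_CUBIC)
c=np.zeros((600,800,3),np.uint8);c[:,:400]=a;c[:b.shape[0],400:]=b[:,:400]
save({"color":c},"pics/up.png")
s=arm.get_state(); g=np.array(s["eef_pos"])-.019*R.from_euler('xyz',s["ee_rot"]).as_matrix()[:,2]
q=(.5582,-.0871,-.3162,0)
c=R.from_euler('z',.3162).as_matrix()@(g-[.5582,-.0871,.03]); print(s["t"],c,np.arctan2(c[0],c[2]),s["force"],s["gripper_force"])
# predictions in zoom px
fs=lambda P:((proj(P,p)-[230,150])*2.5).round(); ft=lambda P:((proj(P,t)-[245,180])*2.6667+[400,0]).round()
for n,P in(("tube-",[0,-.05,.228]),("tube+",[0,.09,.228]),("tyretop",[0,0,.172]),("tyrebot",[0,0,0]),("peg1.9",peg(1.9))): print(n,[(l,fs(wpt(q,P,l)),ft(wpt(q,P,l))) for l in(0,.03)])
print(find("peg",p),find("kickstand",p,1))
for n in("bolt","spanner","tape_rule","offcut","v_block"): print(n,find(n,p))
E
```

```text
12.0 [0.00029991 0.03922706 0.22855002] 0.0013122306970303952 [ 1.22784964 -1.99959253  6.15593717] 24.998699426651
tube- [(0, array([212., 145.]), array([678., 134.])), (0.03, array([222., 143.]), array([679., 124.]))]
tube+ [(0, array([130.,  60.]), array([457., 118.])), (0.03, array([139.,  59.]), array([459., 108.]))]
tyretop [(0, array([182., 188.]), array([599., 163.])), (0.03, array([189., 186.]), array([600., 156.]))]
tyrebot [(0, array([188., 391.]), array([600., 245.])), (0.03, array([188., 391.]), array([600., 245.]))]
peg1.9 [(0, array([ 56., 408.]), array([601., 363.])), (0.03, array([ 57., 405.]), array([601., 362.]))]
[(0.79, array([ 0.4967, -0.0779,  0.0676]))] [(0.86, array([ 0.4957, -0.0768,  0.0598]))]
bolt [(0.93, array([ 0.4323, -0.1617,  0.0312]))]
spanner [(0.71, array([ 0.4009, -0.0375,  0.0067])), (0.52, array([ 0.496 , -0.0803,  0.0651]))]
tape_rule [(0.61, array([ 0.4552, -0.2742,  0.0358])), (0.34, array([ 0.5316, -0.1249,  0.0707]))]
offcut [(0.98, array([ 0.5682, -0.3027,  0.0269])), (0.27, array([ 0.5339, -0.1261,  0.0714]))]
v_block [(0.86, array([0.6032, 0.0844, 0.0264])), (0.65, array([0.4771, 0.0661, 0.0191]))]
```

View pics/up.png

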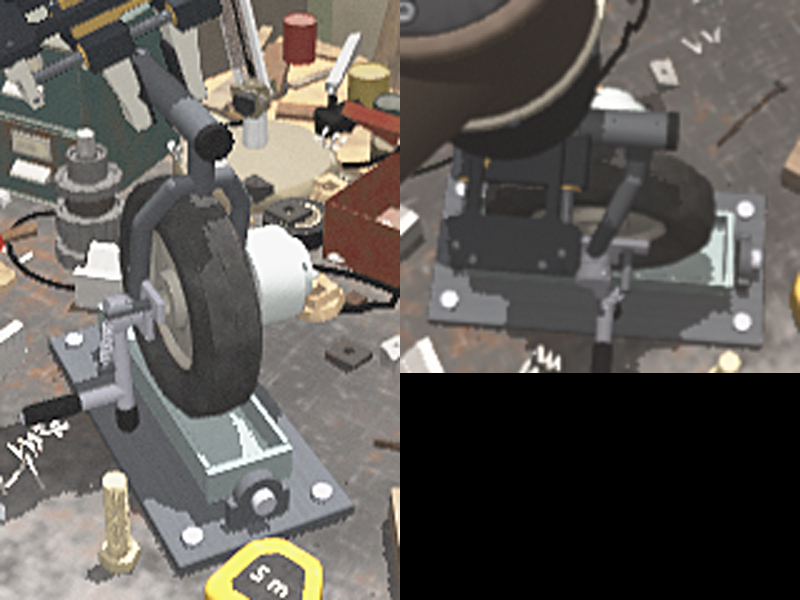

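The frame stands upright: the tube end at (213,140) matches the lean-0 prediction of (212,145). The kickstand is down, with the peg at (55,408), and the tools have not moved.

```bash
python3 -c "
from station import arm
print(arm.job_done())"
```

```text
the job is handed in; nothing more can be done
None
```

The job is handed in: the kickstand was flipped down to its stop first, then the frame was raised to upright (lean within about 0.01 rad of 0) and is still held by the gripper. The bystander tools had not moved at the last look, and it took about 12 s of the 53 s. No verdict was returned.

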